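# Send the used loaf tin down the wash-up chute

## Task

Send the rectangular loaf tin down the chute to the wash-up: pull the safety catch fully back, slide the chute cover fully open by its handle, and push the loaf tin along the ledge, without lifting it, until it drops over the edge into the chute. Then slide the cover fully shut again (the catch may stay off). Leave the round tin and everything else where it stands.

Things in the scene. Friction and masses are not known exactly. Their poses are not given: they have to be found in the camera images.
- hatch: Fixed stainless return station, 264 mm (x) by 642 mm (y); origin at table level. In its axes, mm: raised flat ledge 180 high, y +30 to +240, x -130 to +130; open chute shaft y -120 to +30; flat deck 145 high, y -400 to -120, over which the cover slides. Dark rails, tops 160 high, 15 wide, run at x = -122 and +122 beside cover and deck. Yaw within 0.1 rad.
- ledge_edge (a point): Middle of the straight ledge edge above the chute, on the ledge's top surface (hatch frame 0, +30, 180 mm). Things pushed towards the hatch's -y go over this edge. Axes as the hatch.
- loaf_center (a point): Centre (half-way up) of the rectangular open loaf tin, dark steel: 60 mm (its x) by 100 mm (its y) by 45 mm high, walls 2.5 mm, 0.14 to 0.28 kg. It stands upright on the ledge, its y within 0.15 rad of the hatch's y, its end 10 to 40 mm from the edge, in either of two places about 53 mm either side of the edge's middle; the round tin has the other.
- loaf_tin: The same loaf tin; origin at the centre of its underside.
- round_center (a point): Centre (half-way up) of the round open tin of dark steel beside the loaf tin on the ledge: 74 mm across the rim, 52 mm across the foot, 45 mm high. It must stay where it is.
- catch (a joint): Safety catch, a sliding bolt, in m: about 0 = engaged (its bar lies across the path of the cover and blocks it), 0.042 = fully back, the end stop. It slides along the hatch's -x (towards the robot side), takes about 2 N and stays where it is left. The bar is clear of the cover from 0.030.
- catch_knob (a point): Point on the axis of the catch's upright round steel knob, 18 mm in diameter, which rises from the flat catch bar (22 mm wide): the knob's top is 20 mm above this point, the bar's top 28 mm below it. It moves with the catch. Axes as the hatch.
- cover (a joint): Chute cover, a flat aluminium plate 226 by 154 mm, in m: 0 = shut over the chute, 0.15 = fully open, the end stop. It slides along the hatch's -y (away from the ledge), takes about 2 N and stays where it is left. Blocked after about 3 mm while the catch is engaged.
- cover_handle (a point): Point in the middle of the cover's upright dark bar handle: bar 60 mm long (hatch x), 16 mm thick (hatch y), 50 mm high; its top is 20 mm above this point, the plate 30 mm below it. It moves with the cover. Axes as the hatch.
- jar: Glass jar, 72 mm across, 80 mm high, at the far end of the deck, clear of the cover's travel; origin under its centre.
- bowl: Glass bowl, 150 mm across, 60 mm high, on the table beyond the ledge; origin under its centre.
- soap: White bottle, 64 mm across, 170 mm high, on the table beyond the ledge; origin under its centre.
- mug: White mug, 80 mm across, 95 mm high, on the table between the robot and the deck; origin under its centre.
- rolling_pin: Wooden rolling pin, 48 mm thick, 320 mm long, lying on the table at the robot's far right; origin under its middle, its x along it.
- chute_floor (a point): Middle of the chute's floor (hatch frame 0, -45, 12 mm). The shaft is vertical, inside y -120 to +30 and x -112 to +118 mm in the hatch frame; its +x wall is a clear pane. Axes as the hatch.
Things that resemble listed ones, but are neither listed nor needed, are in the scene too. Leave any turquoise or yellow look-alike of the loaf_tin alone.

How it is judged:
On the way, in this order (a step that is already met when the one before it is completed fails the run):
1. the safety catch is pulled back, clear of the cover (value of joint catch above 0.032 m and value of joint cover below 0.01 m), for 0.2 s.
2. the cover is slid open (value of joint cover above 0.135 m), for 0.2 s.
3. the loaf tin has dropped into the chute while the cover is open (x of loaf_center in the frame of hatch between -0.112 and 0.118 m and y of loaf_center in the frame of hatch between -0.12 and 0.03 m and z of loaf_center in the frame of hatch below 0.1 m and linear speed of loaf_tin below 0.05 m/s and value of joint cover above 0.12 m), for 0.2 s.
At the end, for the whole second after the job is handed in: The loaf tin lies at rest inside the chute (its centre within the chute walls and under 100 mm above the table), the cover is shut to within 8 mm, and the round tin stands within 30 mm of where it was (x of loaf_center in the frame of hatch between -0.112 and 0.118 m and y of loaf_center in the frame of hatch between -0.12 and 0.03 m and z of loaf_center in the frame of hatch below 0.1 m and linear speed of loaf_tin below 0.05 m/s and value of joint cover below 0.008 m and distance of round_center from where it was at the start of the episode below 0.03 m); the robot touches nothing.
It fails at once if the loaf tin is lifted more than about 40 mm off the ledge (z of loaf_center in the frame of hatch above 0.245 m).
It fails at once if the round tin is pushed from its place by more than 30 mm or tipped over (distance of round_center from where it was at the start of the episode above 0.03 m or angle between round_center's own z axis and vertical above 0.5 rad).
It fails at once if another bystander (jar, bowl, bottle, mug, rolling pin) is moved by more than 40 mm (distance of any of jar, bowl, soap, mug, rolling_pin from where it was at the start of the episode above 0.04 m).
It also fails if it takes over 66 s, if anything falls off the work surface, if the arm or the gripper's body presses on something with over 40 N, if the wrist force passes 120 N, or if a joint passes its speed limit or range.

## Robot

A 6-joint arm with a two-finger parallel gripper is mounted at the origin on the work surface. World frame = base frame: x ahead of the robot, y to its left, z up, the work surface at z = 0. Lengths are in m, angles in rad, forces in N, time in s.
With the tool pointing down it reaches from about 0.35 to 0.775 m from the base axis. Payload 7.3 kg.
Tool frame: the origin (TCP) lies at the very end of the fingers, on their centre line; the grasp point (between the pads) lies 19 mm behind it; z points along the fingers, y is the line along which they close (so a half turn about z gives the same grasp; the last joint's range is limited). The gripper opens to 92 mm and grips with 3 to 60 N. Pads are 19 mm wide; open, the fingers measure 130 mm over their backs; the gripper's body (75 mm by 190 mm) begins 47 mm behind the grasp point.
Start: joints at [0.968, 0.342, 1.524, -0, 1.275, -0.146], TCP at [0.232, 0.471, 0.227] pointing down, gripper open.
Joint ranges: [-2.53, 2.53], [-0.77, 2.02], [0.04, 2.7], [-1, 4.14], [0.28, 2.66], [-3.11, 3.11]. Speed limits (rad/s): [2.57, 2.57, 3.14, 3.14, 3.14, 3.14].

## Interface

Orientations are given as [roll, pitch, yaw] about the fixed x, y, z axes, in that order (R = Rz(yaw) Ry(pitch) Rx(roll)).
In Python, from cell import robot gives the robot as it stands. The module is installed in compiled form; this text tells all that it offers.
- The arm moves only by the tool arm_command, never from a script. Its argument "moves" is a list of rows, each a list of 3 entries, a list of its own where there are three numbers: the shift along the tool's x, y, z in m, then the turn, a rotation vector about the tool's x, y, z in rad, then the finger opening in m, from 0 to 0.0918. In form: [[[dx, dy, dz], [ax, ay, az], claw], ...]. A call has exactly 5 rows; each row is the pose to reach, as a shift and turn from the pose commanded when the call began, along the tool's axes at that moment; what a row does not reach only later rows make up. A row lasts 1/10 s, in which the tool goes at most 50 mm and 8.59 degrees, less where a joint would pass 70% of its speed; a pose out of reach is approached as far as the arm can. A call with a gripper value outside its range is refused whole. The fingers move at their own pace and stop on an object; "squeeze" is the grip in N (left out, the last holds). Time passes only in rows, so rows that repeat a pose let the fingers close, or fill a call up. It gives the time, the measured TCP pose, the force, the opening and the grip force at its end, in the units of the state.
- robot.observe(): the state, without advancing time (a new reading comes with each control period).
- robot.read_camera(name): name is "scene" or "top" or "wrist"; returns the picture (480x640x3 uint8, red, green, blue); there is no depth.
- robot.camera_model(name): a dict with "fx", "fy", "cx", "cy" (pixels), "k1" (the pictures are not rectified: a ray, as slopes to the right and down, at radius r is drawn at 1 + k1 r^2 times it, then the intrinsics apply), "R" (3x3) and "t" (3): a world point X has camera coordinates R X + t. Camera axes: x right, y down, z forward; pixel columns grow to the right and rows downward; lengths in m; the calibration is good to about 2 mm. A picture is of the moment at which its call begins: read the wrist's pose just before it. camera_model takes no time and is no camera call; for the wrist camera it gives the pose at the moment of the call.
- robot.hand_in(): hands the job in; it is judged then, once.
The state is a dict: "time": time; "qpos": joint angles; "qvel": joint speeds; "joint_efforts": joint torques, N m; "tool_pos": TCP position; "tool_rot": TCP orientation; "contact_force": force on the tool from outside, world axes, zero at the start; "torque": the same for the moment, N m; "opening": finger opening in m; "grip_force": force on a finger pad.
Only numpy, scipy, OpenCV 4.12 (cv2) and the standard library are available. Lean on these libraries where they do the work, as an engineer would, in place of code of your own. Each camera call takes 0.05 s, during which the arm holds its last target. There are 200 camera calls.

## Working session

There is one attempt and no reset: what is moved stays moved. The work goes in short steps, Python scripts to look and compute and a tool call to move; the robot and the scene stay as the last step left them, time stands still between calls to the robot, and variables do not carry over. Pictures are saved under pics/ and viewed, at most 10 in all, crops included, and the job is handed in when it is done.

Besides the shell and the picture viewer there is one more tool, called after "Request:" as name([rows], argument=value, ...), one row to a line, values as JSON. arm_command: Moves the arm, as the interface text tells. Its arguments: {"type":"object","properties":{"moves":{"type":"array"},"squeeze":{"type":"number"}},"required":["moves"]}

```bash
mkdir -p pics; cat > h.py <<'E'
import numpy as np, cv2
from cell import robot
def snap(n,f=None):
    m=robot.camera_model(n); im=robot.read_camera(n)
    if f: cv2.imwrite('pics/'+f,im[:,:,::-1])
    return im,m
def ray(m,u,v):
    x,y=(u-m['cx'])/m['fx'],(v-m['cy'])/m['fy']
    a,b=x,y
    for _ in range(30):
        s=1+m['k1']*(a*a+b*b); a,b=x/s,y/s
    R=np.array(m['R']);t=np.array(m['t'])
    return -R.T@t, R.T@np.array([a,b,1.])
def at(m,u,v,z):
    o,d=ray(m,u,v); return o+d*(z-o[2])/d[2]
def proj(m,X):
    c=np.array(m['R'])@np.array(X)+np.array(m['t']);a,b=c[:2]/c[2];s=1+m['k1']*(a*a+b*b)
    return np.array([m['fx']*a*s+m['cx'],m['fy']*b*s+m['cy']])
E
python3 - <<'E'
from h import *
for n in('scene','top'):
    im,m=snap(n,n+'0.png'); np.save(n+'0.npy',im); print(n,-np.array(m['R']).T@m['t'])
print(robot.observe())
E
```

```text
scene [ 1.2244601  -0.74048896  1.24604913]
top [ 0.28391703 -0.04104833  1.32842782]
{'time': 0.1, 'qpos': array([ 9.68001239e-01,  3.42658068e-01,  1.52492863e+00, -2.33136728e-05,
        1.27540425e+00, -1.46021715e-01]), 'qvel': array([ 0.00077058, -0.00294214, -0.00243394,  0.00015803,  0.00059448,
       -0.00176538]), 'joint_efforts': array([ 1.40511376e-03, -4.32002878e+01, -2.44694817e+01,  7.19459332e-02,
        5.24444610e-02, -4.60434251e-05]), 'tool_pos': array([0.2313388 , 0.47087142, 0.22610937]), 'tool_rot': array([-3.14020600e+00, -1.81398851e-04,  2.68482596e+00]), 'contact_force': array([ 0.25399213, -0.11782517, -0.00268904]), 'torque': array([-0.02545891, -0.06247091,  0.02171987]), 'grip_force': 0.0, 'opening': 0.091687578527651}
```

View pics/top0.png

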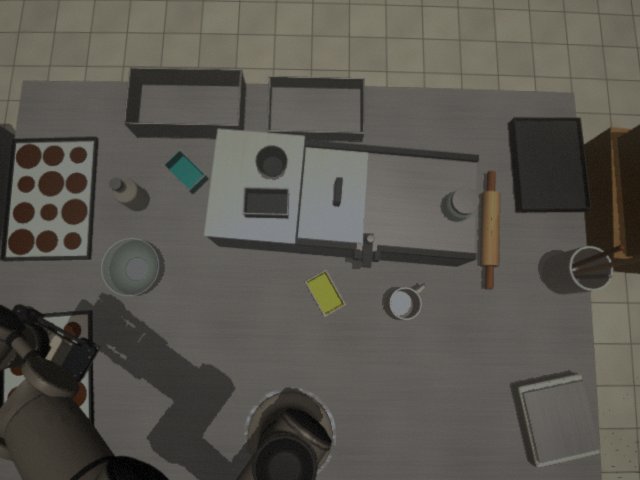

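View pics/scene0.png

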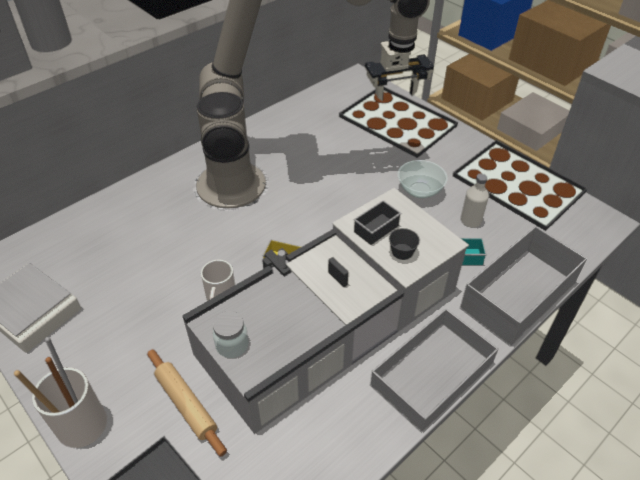

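The top view shows the ledge at (255,187), the cover with its handle at (338,192), the catch knob near (369,240), and the mug, pin, jar and bowl clear of the work. Things that could be taken for the loaf tin:
- dark open rectangle on the ledge (266,202)
- turquoise block (186,172)
- yellow block (325,293)
- large grey trays (186,100) and (316,107)
- dark tray (550,165)
- round tin (271,162)

I choose (266,202), and will check it in a close crop.

```bash
python3 - <<'E'
from h import *
im=np.load('top0.npy'); c=im[120:270,195:395]
cv2.imwrite('pics/crop.png',cv2.resize(c,None,fx=4,fy=4,interpolation=cv2.INTER_CUBIC)[:,:,::-1])
m=robot.camera_model('top'); print(m['fx'],m['k1'],at(m,285,455,0))
g=cv2.cvtColor(im,cv2.COLOR_RGB2GRAY)
M=np.zeros_like(g);M[135:235,210:360]=(g[135:235,210:360]<95)
n,l,s,ce=cv2.connectedComponentsWithStats(M)
for i in range(1,n):
    if s[i,4]>60:
        r=cv2.minAreaRect(np.argwhere(l==i)[:,::-1].astype(np.float32)); print(s[i],ce[i],r)
E
```

```text
501.6101234904919 -0.04854114609475174 [-0.04949548  0.0107745   0.        ]
[210 135   7  17  74] [212.14864865 141.39189189] ((213.0, 143.0), (16.0, 6.0), 90.0)
[ 296  135   64  100 1003] [327.03688933 150.88534397] ((327.7438659667969, 184.51324462890625), (58.78281021118164, 102.27297973632812), 3.1108405590057373)
[256 146  32  34 853] [271.18991794 161.99765533] ((271.5, 162.5), (31.0, 33.0), 0.0)
[333 177  10  30 228] [337.34210526 191.24561404] ((337.01641845703125, 191.3196563720703), (8.419824600219727, 29.2430419921875), 5.19442892074585)
[ 244  188   45   31 1294] [265.69242658 202.59196291] ((266.0196838378906, 202.73126220703125), (44.62636184692383, 29.55438995361328), 1.4688007831573486)
```

View pics/crop.png

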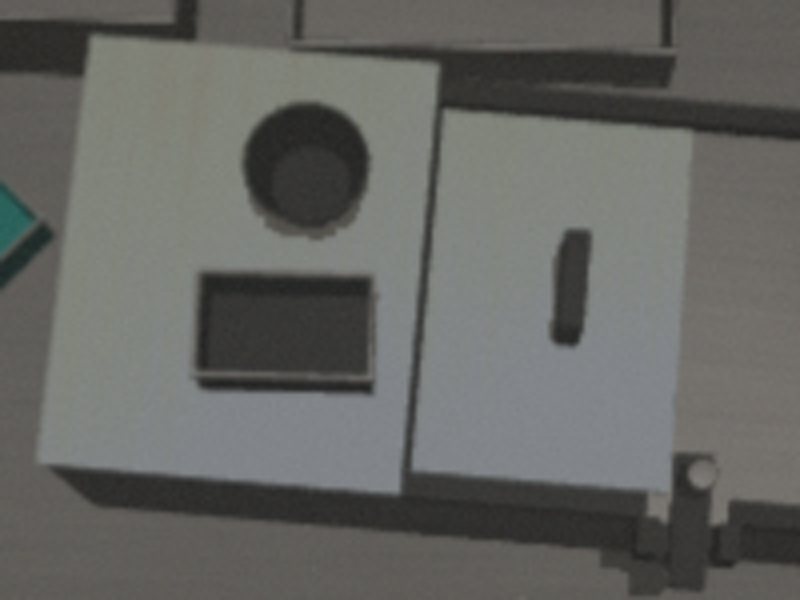

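The crop confirms it: an open dark rectangular tin at (266,202), with the round tin beside it at (271,162). The handle's top is at about (337,191) and the knob's top at (370.7,237.7).

```bash
python3 - <<'E'
from h import *
im=np.load('scene0.npy'); c=im[190:310,240:440]
cv2.imwrite('pics/crop2.png',cv2.resize(c,None,fx=4,fy=4,interpolation=cv2.INTER_CUBIC)[:,:,::-1])
m=robot.camera_model('top'); f=lambda u,v,z:at(m,195+u/4,120+v/4,z)
P=[f(u,v,.18) for u,v in((90,36),(440,62),(403,494),(38,463))]
for p in P: print(p.round(4))
e=P[1]-P[2]; print('yaw from edge',np.arctan2(e[1],e[0]),'ledge dirs',[np.arctan2(-(b-a)[0],(b-a)[1])for a,b in((P[1],P[0]),(P[2],P[3]))])
print('edge mid',(P[1]+P[2])/2)
print('loaf rim',[f(u,v,.225).round(4) for u,v in((199,272),(374,276),(373,380),(195,378))])
print('round rim',f(307,164,.225)); print('knob .2',f(703,471,.2)); print('handle top .2',f(570,288,.2))
E
```

```text
[0.7369 0.1878 0.18  ]
[ 0.7248 -0.0241  0.18  ]
[ 0.4608 -0.0084  0.18  ]
[0.4747 0.2038 0.18  ]
yaw from edge -0.0592466068920061 ledge dirs [np.float64(-0.057002751990268066), np.float64(-0.0652333086139529)]
edge mid [ 0.59279255 -0.01624525  0.18      ]
loaf rim [array([0.5789, 0.1092, 0.225 ]), array([0.5786, 0.0099, 0.225 ]), array([0.5183, 0.0088, 0.225 ]), array([0.5174, 0.1087, 0.225 ])]
round rim [0.6440721 0.0501333 0.225    ]
knob .2 [ 0.47445484 -0.1799343   0.2       ]
handle top .2 [ 0.58055423 -0.10279884  0.2       ]
```

View pics/crop2.png

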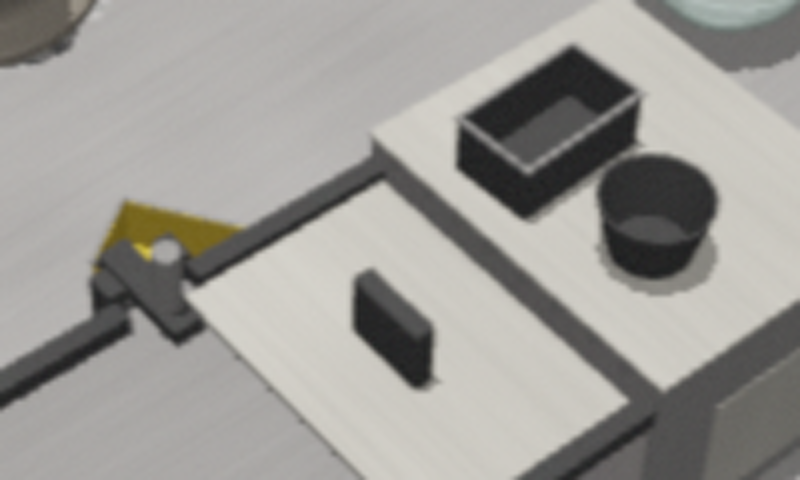

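```bash
python3 - <<'E'
from h import *
m=robot.camera_model('top'); s=robot.camera_model('scene')
def tri(a,b):
    o1,d1=ray(m,195+a[0]/4,120+a[1]/4);o2,d2=ray(s,240+b[0]/4,190+b[1]/4)
    k=np.linalg.lstsq(np.c_[d1,-d2],o2-o1,rcond=None)[0]
    p,q=o1+k[0]*d1,o2+k[1]*d2; return ((p+q)/2).round(4),np.linalg.norm(p-q).round(4)
print('knob',tri((703,471),(167,247))); print('handle',tri((576,283),(395,300)))
print('rim corners',tri((373,380),(459,120)),tri((374,276),(530,171)),tri((199,272),(640,93)))
for z in(.195,.2,.205): print(z,at(s,240+395/4,190+75,z).round(4),at(m,195+573/4,120+285/4,z).round(4), at(s,281.7,251.7,z))
yaw=-.06;c,sn=np.cos(yaw),np.sin(yaw);R=np.array([[c,-sn],[sn,c]])
o=np.array([.5928,-.0162])-R@[0,.03]
print('hatch o',o)
for k,p in dict(knob=(.4745,-.180),handle=(.58,-.103),loaf=(.548,.059),rnd=(.644,.050)).items(): print(k,R.T@(np.array(p)-o))
E
```

```text
knob (array([ 0.4733, -0.1778,  0.2103]), np.float64(0.0021))
handle (array([ 0.5851, -0.104 ,  0.2011]), np.float64(0.0056))
rim corners (array([0.5204, 0.0107, 0.222 ]), np.float64(0.0045)) (array([0.5801, 0.0113, 0.2234]), np.float64(0.0034)) (array([0.5796, 0.1098, 0.2231]), np.float64(0.0008))
0.195 [ 0.5829 -0.0979  0.195 ] [ 0.5837 -0.1048  0.195 ] [ 0.46268599 -0.16865803  0.195     ]
0.2 [ 0.5859 -0.101   0.2   ] [ 0.5824 -0.1045  0.2   ] [ 0.46630986 -0.17137832  0.2       ]
0.205 [ 0.589 -0.104  0.205] [ 0.5811 -0.1042  0.205 ] [ 0.46993374 -0.1740986   0.205     ]
hatch o [ 0.59100108 -0.04614602]
knob [-0.10826502 -0.14059899]
handle [-0.00757209 -0.05741135]
loaf [-0.04922868  0.10237829]
rnd [0.04713825 0.09915103]
```

Request:
arm_command([
  [[-0.02,-0.01,-0.04],[0,0,0.12],0.04],
  [[-0.05,-0.025,-0.07],[0,0,0.24],0.04],
  [[-0.09,-0.04,-0.09],[0,0,0.36],0.04],
  [[-0.13,-0.06,-0.1],[0,0,0.48],0.04],
  [[-0.16,-0.075,-0.1],[0,0,0.6],0.04],
], squeeze=10)

```text
time: 0.6
tool_pos: [0.3436, 0.3318, 0.3282]
tool_rot: [3.139, 0.0, 2.079]
contact_force: [0.9, 0.4, -0.3]
opening: 0.0564
grip_force: 0.0
```

```bash
cat >> h.py <<'E'
def to(x,y,z,yaw=1.51):
    from scipy.spatial.transform import Rotation as Ro
    o=robot.observe(); R=Ro.from_euler('xyz',o['tool_rot'])
    T=Ro.from_euler('xyz',[np.pi,0,yaw])
    print('t',o['time'],'pos',o['tool_pos'].round(4),'F',o['contact_force'].round(1),'shift',R.inv().apply(np.array([x,y,z])-o['tool_pos']).round(4),'turn',(R.inv()*T).as_rotvec().round(3))
E
python3 -c "
from h import *
to(.4735,-.179,.3)"
```

```text
t 0.6 pos [0.3436 0.3318 0.3282] F [ 0.9  0.4 -0.3] shift [-0.5094 -0.1353  0.0279] turn [ 0.003 -0.001  0.569]
```

Request:
arm_command([
  [[-0.04,-0.01,0],[0,0,0.114],0.04],
  [[-0.08,-0.02,0],[0,0,0.228],0.04],
  [[-0.12,-0.03,0],[0,0,0.342],0.04],
  [[-0.16,-0.04,0],[0,0,0.456],0.04],
  [[-0.2,-0.05,0],[0.003,0,0.569],0.04],
])

```text
time: 1.1
tool_pos: [0.3967, 0.1329, 0.3265]
tool_rot: [-3.138, 0.001, 1.511]
contact_force: [0.3, 0.4, 0.3]
opening: 0.0396
grip_force: 0.0
```

```bash
python3 -c "
from h import *
to(.4735,-.179,.3)"
```

```text
t 1.1 pos [0.3967 0.1329 0.3265] F [0.3 0.4 0.3] shift [-0.3068  0.0953  0.0265] turn [-0.003  0.001  0.001]
```

Request:
arm_command([
  [[-0.04,0.012,0],[0,0,0],0.04],
  [[-0.08,0.024,0],[0,0,0],0.04],
  [[-0.12,0.036,0],[0,0,0],0.04],
  [[-0.16,0.048,0],[0,0,0],0.04],
  [[-0.2,0.06,0],[-0.003,0,0],0.04],
])

```text
time: 1.6
tool_pos: [0.4457, -0.0701, 0.3265]
tool_rot: [-3.141, 0.001, 1.516]
contact_force: [0.7, 0.3, 0.6]
opening: 0.0401
grip_force: 0.0
```

Request:
arm_command([
  [[-0.035,0.012,0.01],[0,0,0],0.04],
  [[-0.07,0.024,0.02],[0,0,0],0.04],
  [[-0.107,0.036,0.027],[0,0,0],0.04],
  [[-0.107,0.036,0.027],[0,0,0],0.04],
  [[-0.107,0.036,0.027],[0,0,0],0.04],
])

```text
time: 2.1
tool_pos: [0.4755, -0.1775, 0.299]
tool_rot: [-3.14, -0.0, 1.514]
contact_force: [0.6, 0.7, -0.3]
opening: 0.0398
grip_force: 0.0
```

```bash
python3 -c "
from h import *
im,m=snap('wrist','w1.png')
to(.4735,-.179,.3)
print(proj(m,[.4735,-.179,.21]),proj(m,[.583,-.104,.2]))"
```

```text
t 2.15 pos [ 0.4756 -0.1768  0.2995] F [ 0.9  0.2 -0.5] shift [-0.0023 -0.002  -0.0005] turn [-0.001 -0.     0.005]
[317.72897946 245.21657799] [487.93217914 114.9495963 ]
```

View pics/w1.png

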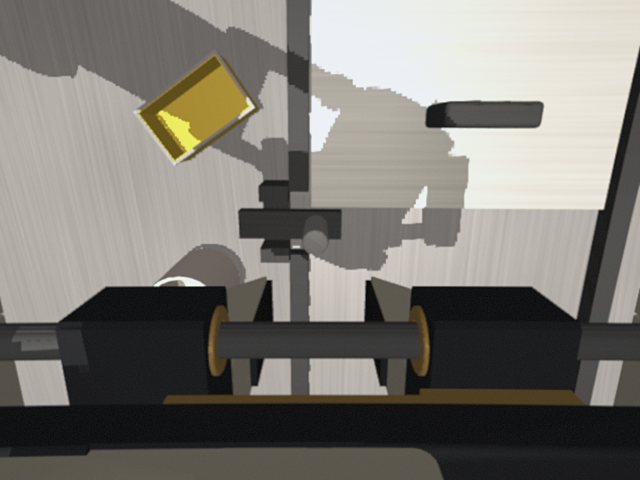

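The wrist view shows the knob's top at (316,239) and the handle's front top edge around (488,104). The yellow look-alike is on the table at (197,108) and out of the way.

```bash
python3 -c "
from h import *
m=robot.camera_model('wrist')
for z in(.2,.21): print(at(m,316,239,z),at(m,488,115,z),at(m,488,102,z))
to(.4735,-.177,.18)"
```

```text
[ 0.47252121 -0.17699242  0.2       ] [ 0.58335287 -0.10318151  0.2       ] [ 0.58283792 -0.09556214  0.2       ]
[ 0.47274805 -0.17416581  0.21      ] [ 0.5792706  -0.10322465  0.21      ] [ 0.57877567 -0.09590152  0.21      ]
t 2.15 pos [ 0.4756 -0.1768  0.2995] F [ 0.9  0.2 -0.5] shift [-0.0003 -0.002   0.1195] turn [-0.001 -0.     0.005]
```

Request:
arm_command([
  [[0,-0.002,0.035],[0,0,0.004],0.04],
  [[0,-0.002,0.07],[0,0,0.004],0.04],
  [[0,-0.002,0.1],[0,0,0.004],0.04],
  [[0,-0.002,0.117],[0,0,0.004],0.04],
  [[0,-0.002,0.117],[0,0,0.004],0.022],
])

```text
time: 2.65
tool_pos: [0.4726, -0.1751, 0.1812]
tool_rot: [-3.138, -0.001, 1.514]
contact_force: [-0.0, 0.6, 0.9]
opening: 0.0356
grip_force: 0.0
```

Request:
arm_command([
  [[0,0,0],[0,0,0],0.022],
  [[0,0,0],[0,0,0],0.022],
  [[0,-0.008,0],[0,0,0],0.022],
  [[0,-0.016,0],[0,0,0],0.022],
  [[0,-0.024,0],[0,0,0],0.022],
])

```text
time: 3.15
tool_pos: [0.4497, -0.176, 0.1836]
tool_rot: [3.139, 0.002, 1.512]
contact_force: [2.4, -0.2, 1.9]
opening: 0.022
grip_force: 1.2
```

Request:
arm_command([
  [[0,-0.008,0],[0,0,0],0.022],
  [[0,-0.015,0],[0,0,0],0.022],
  [[0,-0.02,0],[0,0,0],0.022],
  [[0,-0.023,0],[0,0,0],0.022],
  [[0,-0.025,0],[0,0,0],0.022],
])

```text
time: 3.65
tool_pos: [0.4287, -0.1748, 0.1832]
tool_rot: [3.132, 0.001, 1.511]
contact_force: [20.7, 1.4, -8.2]
opening: 0.0299
grip_force: 10.0
```

```bash
python3 -c "
from h import *
to(.58,-.07,.19)"
```

```text
t 3.65 pos [ 0.4287 -0.1748  0.1832] F [20.7  1.4 -8.2] shift [ 0.1136  0.1448 -0.0055] turn [0.01  0.001 0.001]
```

Request:
arm_command([
  [[0,0.004,0],[0,0,0],0.04],
  [[0,0.004,0],[0,0,0],0.04],
  [[0,0.004,-0.03],[0,0,0],0.04],
  [[0,0.004,-0.07],[0,0,0],0.04],
  [[0.03,0.03,-0.09],[0,0,0],0.0],
])

```text
time: 4.15
tool_pos: [0.4552, -0.1485, 0.2754]
tool_rot: [3.141, 0.003, 1.507]
contact_force: [0.8, -0.3, 0.1]
opening: 0.0356
grip_force: 0.0
```

Request:
arm_command([
  [[0.03,0.03,0],[0,0,0],0.0],
  [[0.06,0.06,0],[0,0,0],0.0],
  [[0.085,0.09,0],[0,0,0],0.0],
  [[0.085,0.115,0],[0,0,0],0.0],
  [[0.085,0.115,0],[0,0,0],0.0],
])

```text
time: 4.65
tool_pos: [0.5775, -0.0675, 0.2712]
tool_rot: [-3.14, 0.001, 1.514]
contact_force: [-0.6, 0.0, 0.3]
opening: 0.0011
grip_force: 0.0
```

```bash
python3 -c "
from h import *
im,m=snap('top')
cv2.imwrite('pics/t2.png',cv2.resize(im[120:270,195:395],None,fx=4,fy=4)[:,:,::-1])
to(.58,-.07,.19)"
```

```text
t 4.7 pos [ 0.5762 -0.0679  0.2714] F [-0.6 -0.7  0.3] shift [-0.0018  0.0042  0.0814] turn [-0.003  0.001  0.003]
```

View pics/t2.png

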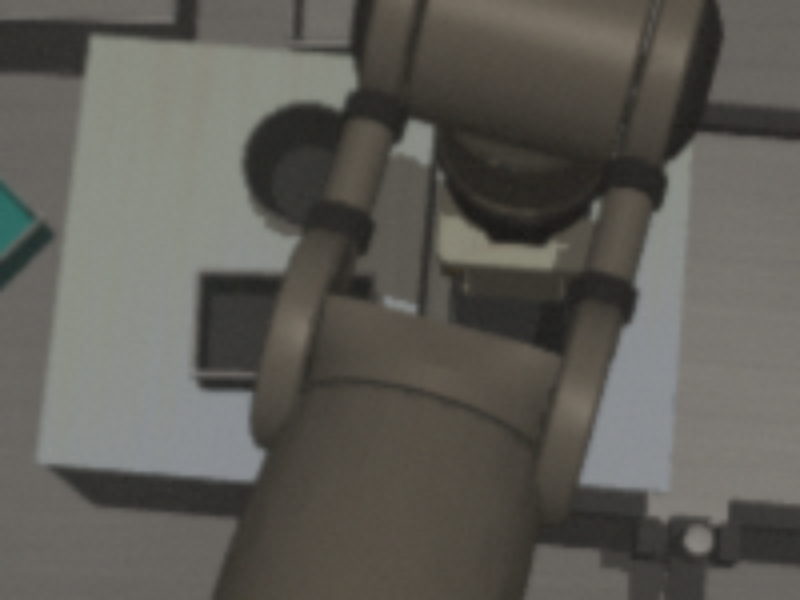

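The top view shows the knob pulled back to the rail (row 471 to 540 in the crop). Next I lower the closed fingers on the ledge side of the handle and push the cover open.

Request:
arm_command([
  [[0,0.004,0.03],[-0.003,0,0],0.0],
  [[0,0.004,0.065],[-0.003,0,0],0.0],
  [[0,0.004,0.095],[-0.003,0,0],0.0],
  [[-0.01,0.004,0.097],[-0.003,0,0],0.0],
  [[-0.02,0.004,0.097],[-0.003,0,0],0.0],
])

```text
time: 5.2
tool_pos: [0.5781, -0.089, 0.1759]
tool_rot: [3.14, -0.0, 1.511]
contact_force: [-0.8, 2.4, -1.2]
opening: 0.0005
grip_force: 0.8
```

Request:
arm_command([
  [[-0.012,0,0],[0,0,0],0.0],
  [[-0.026,0,0],[0,0,0],0.0],
  [[-0.042,0,0],[0,0,0],0.0],
  [[-0.058,0,0],[0,0,0],0.0],
  [[-0.074,0,0],[0,0,0],0.0],
])

```text
time: 5.7
tool_pos: [0.5753, -0.164, 0.1766]
tool_rot: [3.137, 0.001, 1.511]
contact_force: [0.2, 2.9, 2.1]
opening: 0.0004
grip_force: 1.5
```

Request:
arm_command([
  [[-0.016,0,0],[0,0,0],0.0],
  [[-0.032,0,0],[0,0,0],0.0],
  [[-0.046,0,0],[0,0,0],0.0],
  [[-0.058,0,0],[0,0,0],0.0],
  [[-0.066,0,0],[0,0,0],0.0],
])

```text
time: 6.2
tool_pos: [0.5709, -0.2294, 0.1757]
tool_rot: [3.138, 0.001, 1.511]
contact_force: [0.6, 1.0, 1.6]
opening: 0.0004
grip_force: 1.2
```

Request:
arm_command([
  [[-0.003,0,0],[0,0,0],0.0],
  [[-0.006,0,0],[0,0,0],0.0],
  [[-0.008,0,0],[0,0,0],0.0],
  [[-0.01,0,0],[0,0,0],0.0],
  [[-0.01,0,0],[0,0,0],0.0],
])

```text
time: 6.7
tool_pos: [0.5705, -0.2345, 0.1757]
tool_rot: [3.14, -0.005, 1.513]
contact_force: [1.1, 12.9, 2.6]
opening: 0.0004
grip_force: 6.1
```

End stop reached at 13 N. Next I back off, rise and go round behind the loaf tin.

Request:
arm_command([
  [[0.008,0,0],[0,0,0],0.0],
  [[0.014,0,-0.04],[0,0,0],0.0],
  [[0.03,0,-0.08],[0,0,0],0.0],
  [[0.06,0,-0.11],[0,0,0],0.0],
  [[0.105,0,-0.115],[0,0,0],0.0],
])

```text
time: 7.2
tool_pos: [0.5776, -0.1344, 0.295]
tool_rot: [3.131, 0.005, 1.509]
contact_force: [1.2, 1.0, 0.1]
opening: 0.0006
grip_force: 0.0
```

Request:
arm_command([
  [[0.045,-0.005,0],[0,0,0],0.0],
  [[0.09,-0.01,0],[0,0,0],0.0],
  [[0.135,-0.016,0],[0,0,0],0.0],
  [[0.18,-0.022,0],[0,0,0],0.0],
  [[0.22,-0.028,0],[0,0,0],0.0],
])

```text
time: 7.7
tool_pos: [0.5608, 0.0902, 0.2906]
tool_rot: [3.138, 0.002, 1.513]
contact_force: [0.4, -0.0, 0.6]
opening: 0.0002
grip_force: 0.0
```

```bash
python3 -c "
from h import *
im,m=snap('wrist','w3.png'); im,m=snap('scene'); cv2.imwrite('pics/s3.png',cv2.resize(im[180:400,180:480],None,fx=2.6,fy=2.6)[:,:,::-1])
to(.549,.148,.2)"
```

```text
t 7.8 pos [0.5605 0.0928 0.2906] F [-0.1 -0.7  0.2] shift [ 0.0546 -0.0147  0.0906] turn [ 0.004 -0.     0.008]
```

View pics/s3.png

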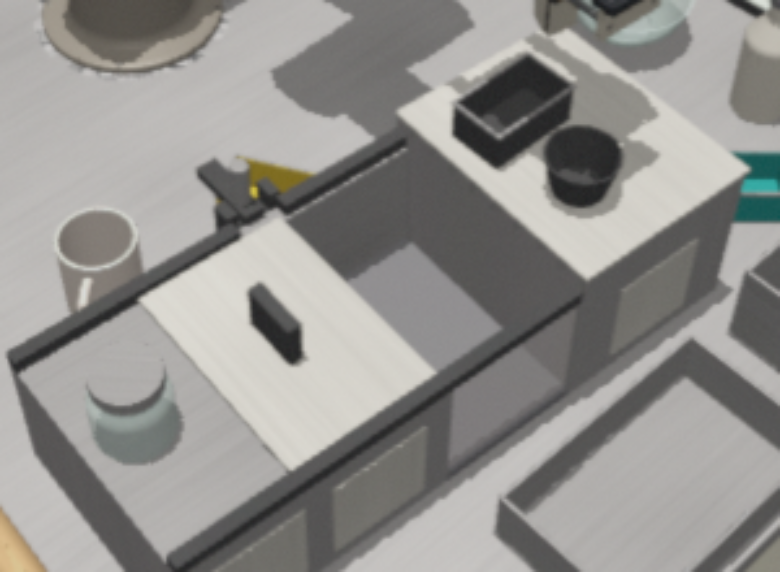

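The cover is fully open, the chute is clear, and both tins have not moved. Now I lower behind the loaf tin.

Request:
arm_command([
  [[0.03,-0.007,0],[0,0,0.006],0.0],
  [[0.056,-0.015,0],[0,0,0.006],0.0],
  [[0.056,-0.015,0.035],[0,0,0.006],0.0],
  [[0.056,-0.015,0.07],[0,0,0.006],0.0],
  [[0.056,-0.015,0.092],[0,0,0.006],0.0],
])

```text
time: 8.3
tool_pos: [0.549, 0.1442, 0.1959]
tool_rot: [3.141, 0.002, 1.506]
contact_force: [-0.6, -0.7, -0.5]
opening: 0.0004
grip_force: 0.0
```

Request:
arm_command([
  [[-0.012,0,0],[0,0,0],0.0],
  [[-0.024,0,0],[0,0,0],0.0],
  [[-0.036,0,0],[0,0,0],0.0],
  [[-0.048,0,0],[0,0,0],0.0],
  [[-0.06,0,0],[0,0,0],0.0],
])

```text
time: 8.8
tool_pos: [0.5466, 0.0838, 0.1998]
tool_rot: [3.136, 0.0, 1.505]
contact_force: [0.0, 1.7, 0.9]
opening: 0.0006
grip_force: 1.1
```

```bash
python3 -c "
from h import *
im,m=snap('scene'); cv2.imwrite('pics/s4.png',cv2.resize(im[180:400,180:480],None,fx=2.6,fy=2.6)[:,:,::-1])
to(.545,-.03,.198)"
```

```text
t 8.85 pos [0.5464 0.0821 0.1996] F [ 0.5 -0.9 -0.4] shift [-0.112   0.006   0.0018] turn [ 0.005  0.002 -0.006]
```

View pics/s4.png

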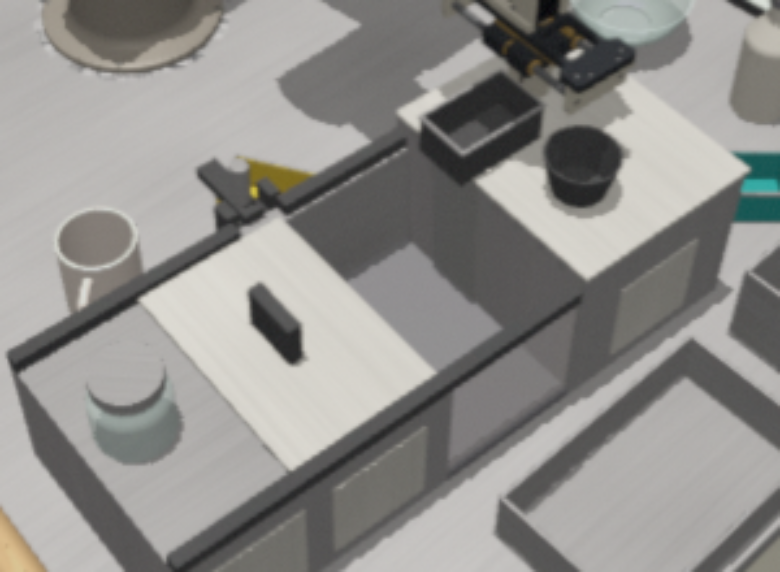

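The loaf tin is moving straight and already overhangs the edge, and the round tin has not been touched. I continue the push.

Request:
arm_command([
  [[-0.014,0,0],[0,0,0],0.0],
  [[-0.028,0,0],[0,0,0],0.0],
  [[-0.042,0,0],[0,0,0],0.0],
  [[-0.056,0,0],[0,0,0],0.0],
  [[-0.07,0,0],[0,0,0],0.0],
])

```text
time: 9.35
tool_pos: [0.5412, 0.0135, 0.1983]
tool_rot: [3.139, 0.001, 1.506]
contact_force: [-0.3, 0.4, -0.6]
opening: 0.0004
grip_force: 0.0
```

Request:
arm_command([
  [[-0.01,0,0],[0,0,0],0.0],
  [[-0.02,0,0],[0,0,0],0.0],
  [[-0.03,0,0],[0,0,0],0.0],
  [[-0.035,0,0],[0,0,0],0.0],
  [[-0.035,0,0],[0,0,0],0.0],
])

```text
time: 9.85
tool_pos: [0.5392, -0.0205, 0.1985]
tool_rot: [3.138, 0.001, 1.505]
contact_force: [-0.1, 0.6, 0.4]
opening: 0.0006
grip_force: 0.0
```

```bash
python3 -c "
from h import *
im,m=snap('scene'); cv2.imwrite('pics/s5.png',cv2.resize(im[180:400,180:480],None,fx=2.6,fy=2.6)[:,:,::-1])
to(.57,-.3,.3)"
```

```text
t 9.9 pos [ 0.5392 -0.02    0.1985] F [-0.4  0.   0.2] shift [-0.2775  0.0494 -0.1012] turn [ 0.003  0.001 -0.005]
```

View pics/s5.png

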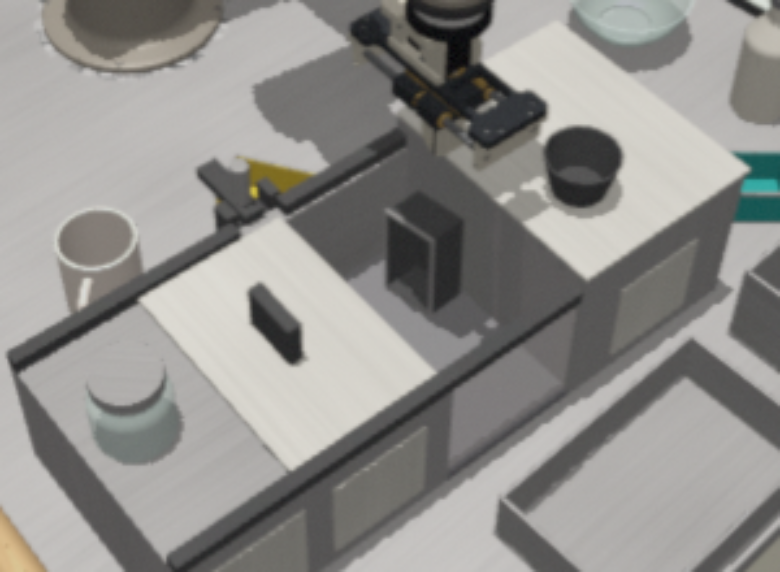

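The loaf tin stands on end inside the chute, at rest, with its centre about 60 mm up and below the cover's plane. The round tin has not moved. Next I shut the cover from the far side of the handle.

Request:
arm_command([
  [[0,0,-0.04],[0,0,0],0.0],
  [[-0.01,0.01,-0.08],[0,0,0],0.0],
  [[-0.05,0.02,-0.1],[0,0,0],0.0],
  [[-0.095,0.03,-0.1],[0,0,0],0.0],
  [[-0.14,0.04,-0.1],[0,0,0],0.0],
])

```text
time: 10.4
tool_pos: [0.5703, -0.1626, 0.3]
tool_rot: [3.136, 0.001, 1.508]
contact_force: [0.7, 0.7, 0.7]
opening: 0.0003
grip_force: 0.0
```

Request:
arm_command([
  [[-0.04,0.009,0],[0,0,0],0.0],
  [[-0.08,0.009,0],[0,0,0],0.0],
  [[-0.11,0.009,0],[0,0,0],0.0],
  [[-0.13,0.009,0],[0,0,0],0.0],
  [[-0.13,0.009,0],[0,0,0],0.0],
])

```text
time: 10.9
tool_pos: [0.5699, -0.2943, 0.2982]
tool_rot: [3.139, 0.001, 1.503]
contact_force: [0.6, 0.9, 0.5]
opening: 0.0006
grip_force: 0.0
```

```bash
python3 -c "
from h import *
m=robot.camera_model('top'); print('jar',at(m,462,199,.225),at(m,458,209,.15))
to(.572,-.29,.176)"
```

```text
jar [ 0.56404476 -0.3859873   0.225     ] [ 0.55787795 -0.39870509  0.15      ]
t 10.9 pos [ 0.5699 -0.2943  0.2982] F [0.6 0.9 0.5] shift [0.0045 0.0015 0.1222] turn [ 0.002  0.001 -0.007]
```

Request:
arm_command([
  [[0.002,0.002,0.035],[0,0,0],0.0],
  [[0.002,0.002,0.07],[0,0,0],0.0],
  [[0.002,0.002,0.105],[0,0,0],0.0],
  [[0.002,0.002,0.122],[0,0,0],0.0],
  [[0.012,0.002,0.122],[0,0,0],0.0],
])

```text
time: 11.4
tool_pos: [0.5723, -0.2787, 0.1739]
tool_rot: [-3.14, -0.002, 1.506]
contact_force: [-0.1, 0.5, -0.2]
opening: 0.0001
grip_force: 0.0
```

Request:
arm_command([
  [[0.012,0,0],[0,0,0],0.0],
  [[0.028,0,0],[0,0,0],0.0],
  [[0.044,0,0],[0,0,0],0.0],
  [[0.06,0,0],[0,0,0],0.0],
  [[0.075,0,0],[0,0,0],0.0],
])

```text
time: 11.9
tool_pos: [0.579, -0.2043, 0.1783]
tool_rot: [3.136, 0.002, 1.506]
contact_force: [0.5, -3.0, 1.6]
opening: 0.0007
grip_force: 1.4
```

Request:
arm_command([
  [[0.015,0,0],[0,0,0],0.0],
  [[0.03,0,0],[0,0,0],0.0],
  [[0.045,0,0],[0,0,0],0.0],
  [[0.058,0,0],[0,0,0],0.0],
  [[0.068,0,0],[0,0,0],0.0],
])

```text
time: 12.4
tool_pos: [0.5827, -0.1366, 0.1767]
tool_rot: [3.139, 0.001, 1.506]
contact_force: [0.3, -2.2, 1.6]
opening: 0.0004
grip_force: 1.3
```

Request:
arm_command([
  [[0.006,0,0],[0,0,0],0.0],
  [[0.012,0,0],[0,0,0],0.0],
  [[0.016,0,0],[0,0,0],0.0],
  [[0.019,0,0],[0,0,0],0.0],
  [[0.022,0,0],[0,0,0],0.0],
])

```text
time: 12.9
tool_pos: [0.5836, -0.1229, 0.1768]
tool_rot: [3.138, 0.013, 1.504]
contact_force: [-4.8, -35.6, -2.0]
opening: 0.0006
grip_force: 17.5
```

Firm stop at 36 N, so the cover is shut. I back off and rise.

Request:
arm_command([
  [[-0.012,0,0],[0,0,0],0.0],
  [[-0.02,0,0],[0,0,0],0.0],
  [[-0.03,0,-0.03],[0,0,0],0.0],
  [[-0.03,0,-0.07],[0,0,0],0.0],
  [[-0.03,0,-0.12],[0,0,0],0.0],
])

```text
time: 13.4
tool_pos: [0.5807, -0.1453, 0.2961]
tool_rot: [-3.14, -0.002, 1.505]
contact_force: [1.4, 0.6, -0.4]
opening: 0.0006
grip_force: 0.0
```

Request:
arm_command([
  [[0,-0.03,-0.02],[0,0,0],0.0],
  [[0,-0.06,-0.04],[0,0,0],0.0],
  [[0,-0.09,-0.05],[0,0,0],0.0],
  [[0,-0.12,-0.05],[0,0,0],0.0],
  [[0,-0.12,-0.05],[0,0,0],0.0],
])

```text
time: 13.9
tool_pos: [0.4594, -0.137, 0.3473]
tool_rot: [3.138, 0.0, 1.505]
contact_force: [0.2, 0.2, 0.5]
opening: 0.0006
grip_force: 0.0
```

```bash
python3 -c "
from h import *
im,m=snap('scene'); cv2.imwrite('pics/s6.png',cv2.resize(im[180:400,180:480],None,fx=2.6,fy=2.6)[:,:,::-1])
to(.57,-.3,.3)"
```

```text
t 13.95 pos [ 0.4609 -0.1374  0.347 ] F [-0.9 -0.1 -1. ] shift [-0.1551  0.1193  0.0475] turn [ 0.004  0.    -0.005]
```

View pics/s6.png

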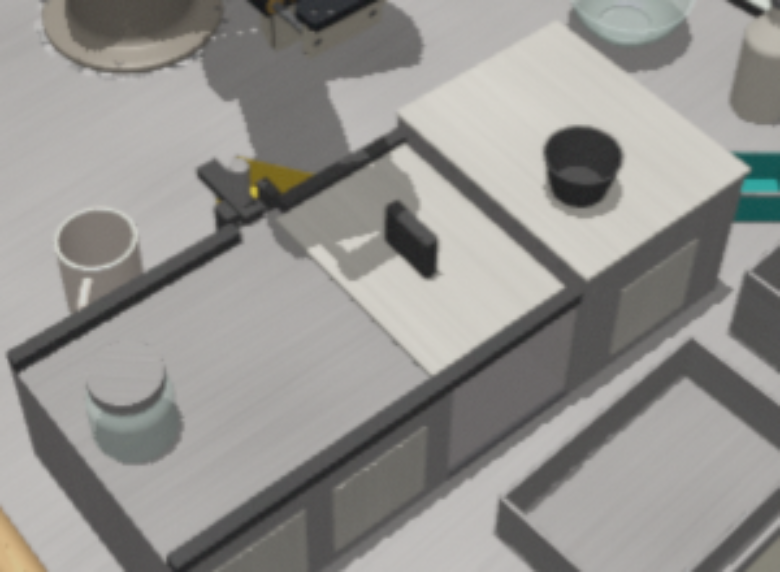

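The cover is shut, with the handle back at its starting pixel (about 338,266). The round tin and the other objects have not moved.

```bash
python3 -c "
from cell import robot
print(robot.hand_in())"
```

```text
the job is handed in; nothing more can be done
None
```

The job is handed in (no verdict came back): the catch is fully back, the loaf tin dropped into the chute and stands on end inside, the cover is shut again, and nothing else appears moved in the last scene picture.

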